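Sweep the core trim rings into the scrap pan

TASK

Sweep the three short cardboard trim rings that lie about the table into the open steel scrap pan, pushing them along the table with the fingers through the pan's open front until each lies wholly inside. Do not grip them or pick them up, and leave the full-length cores that stand upright and everything else where they are.

Things in the scene. Friction and masses are not known exactly. Their poses are not given: they have to be found in the camera images.
- ring_a_center (a point): a trim ring cut off a cardboard label core: 16 mm tall, 50 mm outside and 38 mm inside diameter, 11 g or a little more, plain brown cardboard, lying flat on the table. The point is its centre, half-way up, on the axis; z is the ring's axis
- ring_b_center (a point): a trim ring cut off a cardboard label core: 20 mm tall, 50 mm outside and 38 mm inside diameter, 14 g or a little more, plain brown cardboard, lying flat on the table. The point is its centre, half-way up, on the axis; z is the ring's axis
- ring_c_center (a point): a trim ring cut off a cardboard label core: 24 mm tall, 50 mm outside and 38 mm inside diameter, 17 g or a little more, plain brown cardboard, lying flat on the table. The point is its centre, half-way up, on the axis; z is the ring's axis
- pan: fixed sheet-steel scrap pan, open in front like a dustpan; 35 mm walls at back and sides. Origin: middle of its floor, at table height; x runs from the mouth to the back. The floor, 2 mm above the table, begins at x = -90 mm (mouth line), with a ramp up to it from the table, begun at -110 mm; back wall at x = +90 mm, side walls at y = -115 and +115 mm (inside)
- core_1: a full-length cardboard label core standing upright on the table, 60 mm tall, 50 mm outside and 38 mm inside diameter, 40 g, easily knocked over; to be left alone. Origin: centre of its underside; it stands on the robot's side of the rings
- core_2: a full-length cardboard label core standing upright on the table, 60 mm tall, 50 mm outside and 38 mm inside diameter, 40 g, easily knocked over; to be left alone. Origin: centre of its underside; it stands beyond the rings
- tape: a roll of yellow packing tape lying flat, 100 mm outside diameter, 48 mm tall; to be left alone. Origin: centre of its underside
- label_roll: a roll of blank white labels lying flat, 96 mm diameter, 40 mm tall; to be left alone. Origin: centre of its underside
- bundle: a banded block of cut paper labels, 50 x 90 mm (x, y), 40 mm tall; to be left alone. Origin: centre of its underside
- dispenser: a blue table tape dispenser, 165 x 62 mm, 86 mm tall, near the table's far edge; to be left alone. Origin: centre of its underside
- screwdriver: a screwdriver lying near the table's far edge, its length along its x axis; to be left alone
There are look-alikes about, which are no part of the job. What is shaped like the part that bears ring_b_center but blue is not meant.

How it is judged:
By the outcome, as a careful person would: the job done as asked, in the order asked, and still so for the second after the job is handed in, with the robot touching nothing.
It also fails if it takes over 61 s, if anything falls off the work surface, if the arm or the gripper's body presses on something with over 40 N, if the wrist force passes 120 N, or if a joint passes its speed limit or range.

ROBOT

A 7-joint arm with a two-finger parallel gripper is mounted at the origin on the work surface. World frame = base frame: x ahead of the robot, y to its left, z up, the work surface at z = 0. Lengths are in m, angles in degrees, forces in N, time in s.
With the tool pointing down it reaches from about 0.4 to 0.925 m from the base axis. Payload 4.1 kg.
Tool frame: the origin (TCP) lies on the centre line of the jaws, within the pads' length; the fingertips stand 11 mm ahead of it and the grasp point (between the pads) lies 8 mm behind it; z points along the fingers, y is the direction in which the jaws open and shut (so a half turn about z gives the same grasp; the last joint's range is limited). The gripper opens to 85 mm and grips with 20 to 120 N. Pads are 22 mm wide; open, the fingers measure 114 mm over their backs; the gripper's body (76 mm by 85 mm) begins 54 mm behind the grasp point. The pads swing forward as they close: fully open they stand 13 mm farther back than shut.
Start: joints at [-69.901, 22.827, 2.584, 88.041, -1.071, 69.15, -2.905], TCP at [0.283, 0.585, 0.242] pointing down, gripper open.
Joint ranges: [-161.44, 161.44], [-28.35, 127.94], [-78.24, 83.42], [0, 140.83], [-78.03, 258.03], [13.02, 114.36], [-168.23, 168.23]. Speed limits (degrees/s): [147.25, 147.25, 180, 180, 180, 180, 180].

INTERFACE

Orientations are given as a 3x3 rotation matrix whose columns are the frame's x, y, z axes.
In Python, from station import state, capture, camera_model, finish_job gives the robot as it stands. The module is installed in compiled form; this text tells all that it offers.
- The arm moves only by the tool play_rows, never from a script. Its argument "plan" is a list that holds one entry, the list of rows, each a list of 5 numbers: the opening, from 0 (shut) to 1 (fully open), then the shift along the tool's x, y, z in m, then the turn about the tool's z in units of 8 degrees (1.0 is 8 degrees). In form: [[[grip, dx, dy, dz, turn], ...]]. A call has 1 to 12 rows; each row shifts and turns the commanded pose from where the row before left it, along the tool's axes as they then stand; what a row does not reach is not made up. A row lasts 1/10 s, in which the tool goes at most 50 mm and 8.59 degrees, less where a joint would pass 70% of its speed; a pose out of reach is approached as far as the arm can. A call is refused whole if a number of a shift passes 0.05 or a number of a turn 1, either way. A call with a gripper value outside its range is refused whole. The fingers move at their own pace and stop on an object; the grip force is fixed at half the most. Time passes only in rows, so rows that do not move let the fingers close. It gives the time, the measured TCP pose, the force and the opening at its end, in the units of the state.
- state(): the state, without advancing time (a new reading comes with each control period).
- capture(name): name is "scene" or "top" or "wrist"; returns the picture (384x512x3 uint8, red, green, blue); there is no depth.
- camera_model(name): a dict with "fx", "fy", "cx", "cy" (pixels), "xyz" and "orientation" of the camera in the world; the wrist camera has in their place "tool_from_camera" (4x4, takes a point from camera to tool coordinates, whose origin is the TCP and whose axes are the flange's). Camera axes: x right, y down, z forward; pixel columns grow to the right and rows downward; lengths in m; the calibration is good to about 2 mm. The wrist camera is an equidistant fisheye: a pixel r from the principal point sees the ray r / f radians off the axis. A picture is of the moment at which its call begins: read the wrist's pose just before it. camera_model takes no time and is no camera call.
- finish_job(): hands the job in, once; it reports no verdict.
The state is a dict: "time_s": time; "joints": joint angles; "joint_velocities": joint speeds; "effort": joint torques, N m; "tool_pos": TCP position; "ee_rot": TCP orientation; "wrist_force": force on the tool from outside, world axes, zero at the start; "ft_torque": the same for the moment, N m; "opening": finger opening in m.
Only numpy, scipy, OpenCV 4.12 (cv2) and the standard library are available. Lean on these libraries where they do the work, as an engineer would, in place of code of your own. Each camera call takes 0.05 s, during which the arm holds its last target.

## Working session

There is one attempt and no reset: what is moved stays moved. The work goes in short steps, Python scripts to look and compute and a tool call to move; the robot and the scene stay as the last step left them, time stands still between calls to the robot, and variables do not carry over. Pictures are saved under pics/ and viewed, and the job is handed in when it is done.

Besides the shell and the picture viewer there is one more tool, called after "Call:" as name([rows], argument=value, ...), one row to a line, values as JSON. play_rows: Moves the arm, as the interface text tells. Its arguments: {"type":"object","properties":{"plan":{"type":"array"}},"required":["plan"]}

```bash
mkdir -p pics; ls; python3 - <<'E'
from station import *
import cv2
for n in("scene","top"):
    im=capture(n); cv2.imwrite(f"pics/{n}0.png",im[:,:,::-1]); print(n,camera_model(n))
s=state(); print(s)
print(camera_model("wrist"))
E
```

```text
pics
scene {'fx': 494.12959887428497, 'fy': 494.12959887428497, 'cx': 260.4835282266632, 'cy': 191.93555352913475, 'xyz': array([ 1.36203924, -0.79296014,  0.78954194]), 'orientation': array([[ 0.71803707,  0.38184355, -0.58190916],
       [ 0.69593153, -0.38175315,  0.60823009],
       [ 0.01010309, -0.84170068, -0.53984988]])}
top {'fx': 479.18521700905455, 'fy': 479.18521700905455, 'cx': 251.8572878099227, 'cy': 185.95705030837718, 'xyz': array([0.42898411, 0.05963947, 1.25240652]), 'orientation': array([[ 0.01231001, -0.99297598,  0.11767395],
       [-0.99979121, -0.01414231, -0.01474863],
       [ 0.01630921, -0.11746783, -0.99294276]])}
{'time_s': 0.1, 'joints': array([-69.90200682,  22.86981763,   2.57924138,  88.10369825,
        -1.07129999,  69.14921304,  -2.90559415]), 'joint_velocities': array([-0.0022425 , -0.13628496,  0.02860031, -0.24254318, -0.1497296 ,
       -0.09712635,  0.03810073]), 'effort': array([ 3.99501150e-03, -4.76266980e+01,  1.37061082e+00, -2.54953444e+01,
        1.19881253e-02,  4.94911656e-03, -1.47219470e-05]), 'tool_pos': array([0.28233561, 0.5849049 , 0.24136811]), 'ee_rot': array([[-9.00596693e-01,  4.34655247e-01, -6.42169197e-04],
       [ 4.34655706e-01,  9.00595285e-01, -1.59656535e-03],
       [-1.15620957e-04, -1.71698398e-03, -9.99998519e-01]]), 'wrist_force': array([ 0.72862269, -0.80935768,  0.11237454]), 'ft_torque': array([ 0.04201198, -0.02842201, -0.00239999]), 'opening': 0.08504670069702755}
{'fx': 297.3186396354542, 'fy': 297.3186396354542, 'cx': 251.6045889393986, 'cy': 193.40798492754928, 'tool_from_camera': array([[ 1.68054976e-04, -9.47158371e-01, -3.20766256e-01,
         8.37522352e-02],
       [ 9.99999974e-01,  1.10549683e-04,  1.97486216e-04,
        -7.50145270e-04],
       [-1.51590115e-04, -3.20766281e-01,  9.47158366e-01,
        -1.30596074e-01],
       [ 0.00000000e+00,  0.00000000e+00,  0.00000000e+00,
         1.00000000e+00]])}
```

View pics/scene0.png

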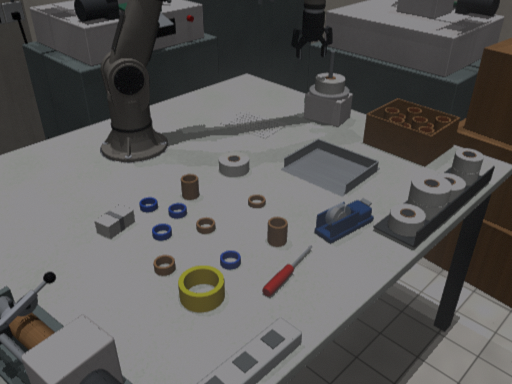

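View pics/top0.png

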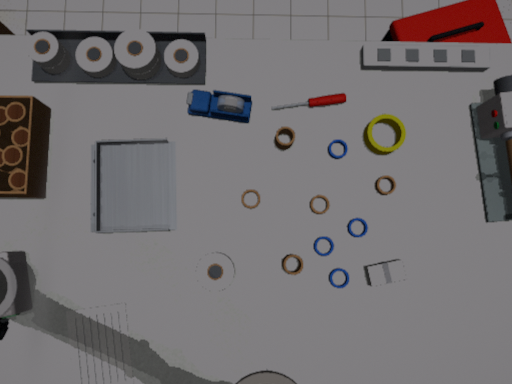

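```bash
cat > h.py <<'E'
from station import *
import cv2, numpy as np
def ray(n,u,v,z):
    m=camera_model(n); d=m['orientation']@np.array([(u-m['cx'])/m['fx'],(v-m['cy'])/m['fy'],1]); p=m['xyz']
    return (p+d*(z-p[2])/d[2])[:3]
def proj(n,P):
    m=camera_model(n); c=m['orientation'].T@(np.array(P)-m['xyz']); return m['fx']*c[0]/c[2]+m['cx'],m['fy']*c[1]/c[2]+m['cy']
def blobs(im,zs=0.02,verbose=True):
    hsv=cv2.cvtColor(im,cv2.COLOR_RGB2HSV)
    out=[]
    for name,lo,hi in(("brown",(5,70,50),(20,255,255)),("blue",(105,120,50),(130,255,255)),("yellow",(25,120,80),(35,255,255)),("red",(0,180,100),(4,255,255))):
        mk=cv2.inRange(hsv,lo,hi)
        cs,_=cv2.findContours(mk,cv2.RETR_EXTERNAL,cv2.CHAIN_APPROX_NONE)
        for c in cs:
            if cv2.contourArea(c)<60: continue
            (x,y),r=cv2.minEnclosingCircle(c)
            out.append((name,round(x,1),round(y,1),round(r,1),ray("top",x,y,zs).round(3)[:2]))
    return out
E
python3 - <<'E'
from h import *
im=cv2.imread("pics/top0.png")[:,:,::-1]
for b in blobs(np.ascontiguousarray(im)): print(b)
for nm,u,v in(("pan c1",97,143),("pan c2",170,140),("p3",173,231),("p4",97,232)): print(nm,ray("top",u,v,0.035).round(3))
for nm,u,v,z in(("roll",216,272,.04),("bundleL",369,275,.04),("coreN",292,263,.06),("coreF",285,136,.06)): print(nm,ray("top",u,v,z).round(3))
cv2.imwrite("pics/z1.png",cv2.resize(im[80:300,70:270],None,fx=3,fy=2.7,interpolation=cv2.INTER_CUBIC)[:594])
cv2.imwrite("pics/z2.png",cv2.resize(im[110:300,220:420],None,fx=3.1,fy=3.1,interpolation=cv2.INTER_CUBIC))
s=cv2.imread("pics/scene0.png");cv2.imwrite("pics/z3.png",cv2.resize(s[130:310,80:400],None,fx=2.5,fy=2.5,interpolation=cv2.INTER_CUBIC))
E
```

```text
('brown', 214.8, 271.4, 7.7, array([0.356, 0.133]))
('brown', 292.5, 264.3, 10.0, array([ 0.376, -0.065]))
('brown', 319.2, 204.1, 9.4, array([ 0.53 , -0.133]))
('brown', 250.5, 198.6, 9.4, array([0.542, 0.044]))
('brown', 385.6, 184.6, 9.5, array([ 0.583, -0.307]))
('brown', 285.2, 136.2, 9.7, array([ 0.708, -0.045]))
('brown', 11.9, 115.1, 15.4, array([0.753, 0.671]))
('brown', 15.5, 144.5, 50.9, array([0.675, 0.656]))
('brown', 180.8, 55.4, 7.3, array([0.923, 0.235]))
('brown', 93.3, 53.6, 7.3, array([0.924, 0.468]))
('brown', 134.4, 47.9, 7.7, array([0.942, 0.36 ]))
('brown', 41.6, 46.1, 7.7, array([0.942, 0.606]))
('blue', 338.8, 277.8, 9.7, array([ 0.343, -0.182]))
('blue', 323.4, 245.8, 9.6, array([ 0.424, -0.144]))
('blue', 357.2, 227.2, 9.6, array([ 0.472, -0.231]))
('blue', 337.3, 148.4, 9.4, array([ 0.677, -0.182]))
('blue', 219.5, 107.0, 31.9, array([0.784, 0.129]))
('yellow', 385.7, 132.7, 19.3, array([ 0.721, -0.31 ]))
('red', 327.0, 98.5, 18.2, array([ 0.812, -0.155]))
('red', 452.0, 31.5, 58.9, array([ 1.005, -0.496]))
pan c1 [0.679 0.441 0.035]
pan c2 [0.69  0.254 0.035]
p3 [0.456 0.239 0.035]
p4 [0.451 0.43  0.035]
roll [0.355 0.128 0.04 ]
bundleL [ 0.352 -0.254  0.04 ]
coreN [ 0.381 -0.059  0.06 ]
coreF [ 0.699 -0.041  0.06 ]
```

View pics/z1.png

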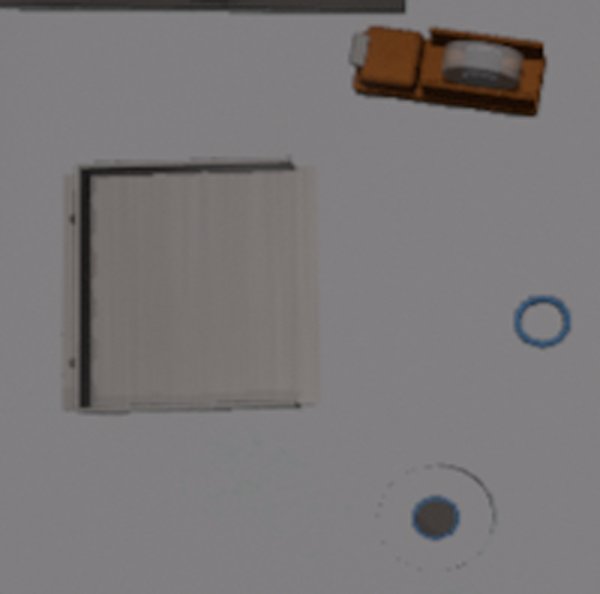

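View pics/z2.png

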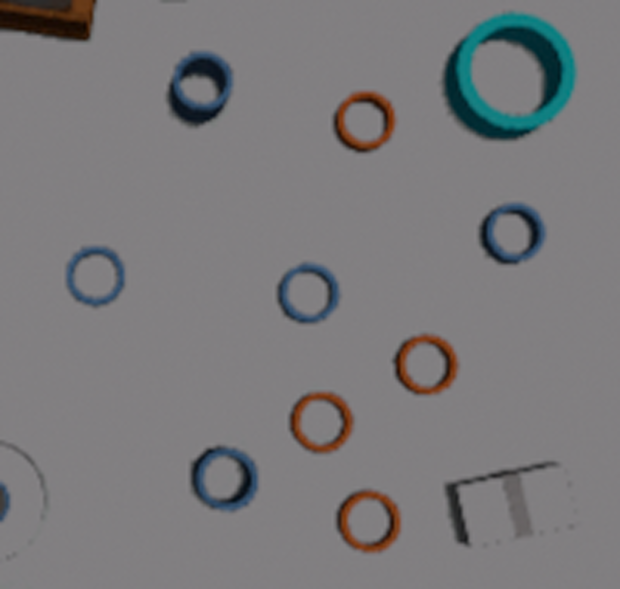

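View pics/z3.png

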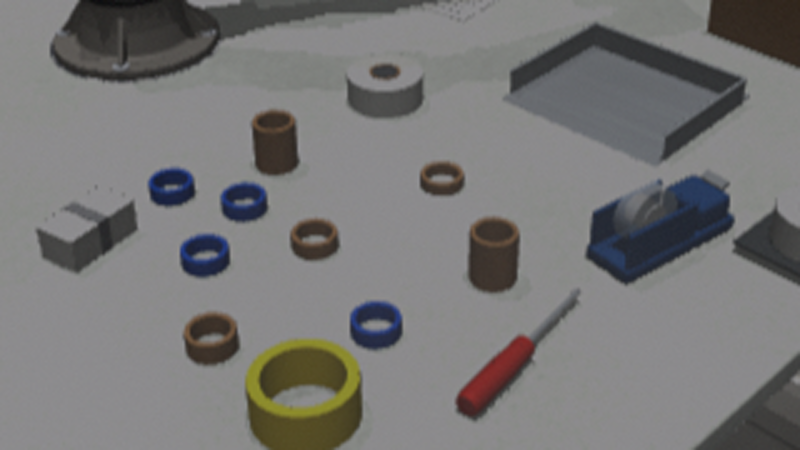

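The three brown rings are A at top px (251,199), thinnest; B at (319,204); and C at (385,185). The brown cores at (285,137) and (292,264) show tall walls in the scene view, so they stay. The blue rings at (339,278), (323,246), (357,227) and (337,148) are look-alikes and stay too. The enlarged crops confirm this. The pan's mouth faces -y. I'm moving to behind A.

Call:
play_rows([
  [[0.4, -0.031, -0.026, 0, 0], [0.4, -0.031, -0.026, 0, 0], [0.4, -0.031, -0.026, 0, 0], [0.4, -0.031, -0.026, 0, 0], [0.4, -0.031, -0.026, 0, 0], [0.4, -0.031, -0.026, 0, 0], [0.4, -0.031, -0.026, 0, 0], [0.4, -0.031, -0.026, 0, 0], [0.4, -0.031, -0.026, 0, 0], [0.4, -0.031, -0.026, 0, 0], [0.4, -0.031, -0.026, 0, 0], [0.4, -0.031, -0.026, 0, 0]],
])

```text
time_s: 1.3
tool_pos: [0.4821, 0.141, 0.2421]
ee_rot: [[-0.901, 0.435, -0.0], [0.435, 0.901, 0.0], [0.0, -0.0, -1.0]]
wrist_force: [-0.0, 0.8, -0.3]
opening: 0.0339
```

Call:
play_rows([
  [[0.4, -0.031, -0.026, 0, 0], [0.4, -0.031, -0.026, 0, 0], [0.4, -0.031, -0.026, 0, 0], [0.4, -0.028, -0.022, 0, 0], [0.4, 0, 0, 0, 1], [0.4, 0, 0, 0, 1], [0.4, 0, 0, 0, 1], [0.4, 0, 0, 0, 1], [0.4, 0, 0, 0, 1], [0.4, 0, 0, 0, 1], [0.4, 0, 0, 0, 1], [0.4, 0, 0, 0, 0.26]],
])

```text
time_s: 2.5
tool_pos: [0.5471, 0.0001, 0.2418]
ee_rot: [[-0.104, 0.995, -0.001], [0.995, 0.104, -0.0], [-0.0, -0.001, -1.0]]
wrist_force: [-0.4, -0.5, 0.3]
opening: 0.0342
```

```bash
cat >> h.py <<'E'
def fwd(target_xyz,pushdir_deg=None):
    s=state();R=s['ee_rot'];p=s['tool_pos']
    print("t",s['time_s'],"pos",p.round(4),"F",s['wrist_force'].round(2),"open",round(s['opening'],4),"xang",round(np.degrees(np.arctan2(R[1,0],R[0,0])),2),"tilt",R[:,2].round(4))
    print("tool shift",(R.T@(np.array(target_xyz)-p)).round(4))
    if pushdir_deg is not None: print("turn units",(np.degrees(np.arctan2(R[1,0],R[0,0]))-pushdir_deg)/8)
E
python3 - <<'E'
from h import *
fwd([.547,-.001,.06],96.1)
im=capture("top"); cv2.imwrite("pics/top1.png",im[:,:,::-1])
im=capture("wrist"); cv2.imwrite("pics/w1.png",im[:,:,::-1])
for b in blobs(np.ascontiguousarray(cv2.imread("pics/top1.png")[:,:,::-1])): print(b[:1],b[1:])
E
```

```text
t 2.5 pos [5.471e-01 1.000e-04 2.418e-01] F [-0.37 -0.53  0.34] open 0.0342 xang 95.98 tilt [-9.e-04 -1.e-04 -1.e+00]
tool shift [-0.0011 -0.      0.1818]
turn units -0.015368557456421073
('brown',) (214.9, 271.5, 7.8, array([0.356, 0.132]))
('brown',) (385.6, 184.6, 9.5, array([ 0.583, -0.307]))
('brown',) (11.5, 114.5, 15.6, array([0.754, 0.672]))
('brown',) (15.5, 144.5, 50.9, array([0.675, 0.656]))
('brown',) (180.9, 55.1, 7.2, array([0.924, 0.235]))
('brown',) (93.3, 53.5, 7.3, array([0.924, 0.468]))
('brown',) (134.4, 47.9, 7.7, array([0.942, 0.36 ]))
('brown',) (41.6, 46.1, 7.7, array([0.942, 0.606]))
('blue',) (338.8, 277.8, 9.7, array([ 0.343, -0.182]))
('blue',) (323.4, 245.6, 9.6, array([ 0.424, -0.144]))
('blue',) (357.2, 227.2, 9.6, array([ 0.472, -0.231]))
('blue',) (337.4, 148.6, 9.5, array([ 0.677, -0.182]))
('blue',) (219.5, 107.0, 31.9, array([0.784, 0.129]))
('yellow',) (385.7, 132.7, 19.3, array([ 0.721, -0.31 ]))
('red',) (327.0, 99.0, 18.2, array([ 0.81 , -0.155]))
('red',) (451.5, 32.0, 59.3, array([ 1.003, -0.495]))
```

View pics/w1.png

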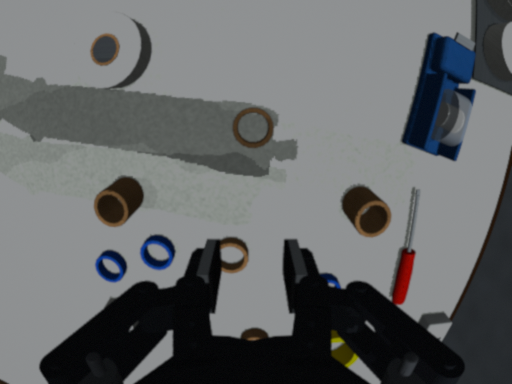

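The wrist view shows ring A at (253,127), centred between the fingers at columns 220 and 290. I'm descending and feeling for the table.

Call:
play_rows([
  [[0.4, -0.001, 0, 0.04, 0], [0.4, 0, 0, 0.04, 0], [0.4, 0, 0, 0.04, 0], [0.4, 0, 0, 0.04, 0], [0.4, 0, 0, 0.03, 0], [0.4, 0, 0, 0.02, 0], [0.4, 0, 0, 0.01, 0], [0.4, 0, 0, 0.002, 0], [0.4, 0, 0, 0, 0]],
])

```text
time_s: 3.5
tool_pos: [0.5481, -0.001, 0.0208]
ee_rot: [[-0.107, 0.994, 0.001], [0.994, 0.107, 0.0], [0.0, 0.001, -1.0]]
wrist_force: [1.2, 0.0, 0.3]
opening: 0.0342
```

Call:
play_rows([
  [[0.4, 0, 0, 0.002, 0], [0.4, 0, 0, 0.001, 0], [0.4, 0, 0, 0, 0]],
])

```text
time_s: 3.8
tool_pos: [0.548, -0.0008, 0.0179]
ee_rot: [[-0.107, 0.994, 0.001], [0.994, 0.107, 0.0], [0.0, 0.001, -1.0]]
wrist_force: [-0.5, -0.3, -0.4]
opening: 0.0343
```

```bash
python3 - <<'E'
from h import *
fwd([.547,-.001,.02],96.1)
im=capture("scene"); cv2.imwrite("pics/s2.png",cv2.resize(im[130:280,130:350,::-1],None,fx=3.6,fy=3.6,interpolation=cv2.INTER_CUBIC))
E
```

```text
t 3.8 pos [ 0.548  -0.0008  0.0179] F [-0.48 -0.3  -0.38] open 0.0343 xang 96.16 tilt [ 1.2e-03  4.0e-04 -1.0e+00]
tool shift [-0.0001 -0.001  -0.0021]
turn units 0.00757098157717806
```

View pics/s2.png

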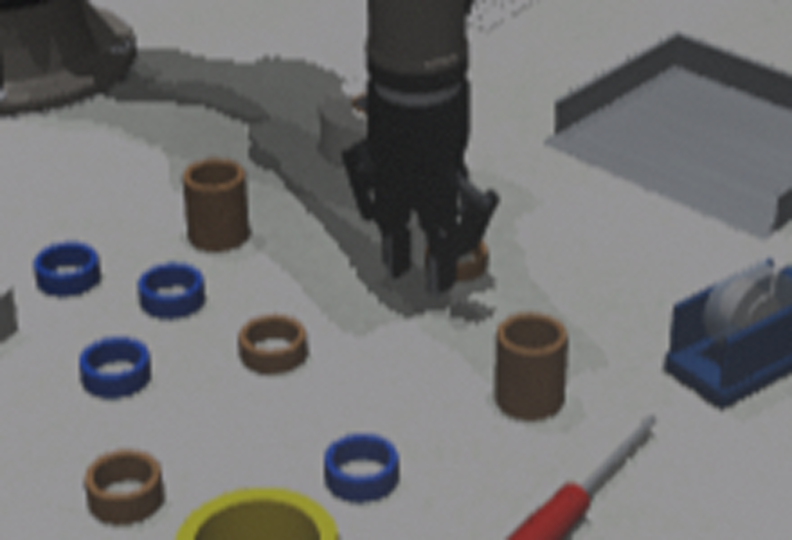

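Call:
play_rows([
  [[0.4, 0, 0, 0.001, 0], [0.4, 0, 0, 0.001, 0], [0.4, 0, 0, 0, 0]],
])

```text
time_s: 4.15
tool_pos: [0.5475, -0.0009, 0.0152]
ee_rot: [[-0.107, 0.994, -0.0], [0.994, 0.107, 0.0], [0.0, -0.0, -1.0]]
wrist_force: [0.7, -0.3, 0.3]
opening: 0.0342
```

Call:
play_rows([
  [[0.4, 0, 0, 0.001, 0], [0.4, 0, 0, 0.001, 0], [0.4, 0, 0, 0, 0]],
])

```text
time_s: 4.45
tool_pos: [0.5474, -0.001, 0.0131]
ee_rot: [[-0.107, 0.994, -0.0], [0.994, 0.107, 0.0], [0.0, -0.0, -1.0]]
wrist_force: [-0.1, -1.0, 0.7]
opening: 0.034
```

Call:
play_rows([
  [[0.4, 0.005, 0, -0.001, 0], [0.4, 0.01, 0, 0, 0], [0.4, 0.01, 0, 0, 0], [0.4, 0.012, 0, 0, 0], [0.4, 0.015, 0, 0, 0], [0.4, 0.015, 0, 0, 0], [0.4, 0.015, 0, 0, 0], [0.4, 0.015, 0, 0, 0], [0.4, 0.015, 0, 0, 0], [0.4, 0.015, 0, 0, 0], [0.4, 0.015, 0, 0, 0], [0.4, 0.01, 0, 0, 0]],
])

```text
time_s: 5.65
tool_pos: [0.5311, 0.1522, 0.0143]
ee_rot: [[-0.109, 0.994, -0.0], [0.994, 0.109, 0.001], [0.001, 0.0, -1.0]]
wrist_force: [0.3, 0.4, 0.2]
opening: 0.0339
```

```bash
python3 - <<'E'
from h import *
fwd([.505+.003,.37-.031,.014],96.1)
im=capture("wrist"); cv2.imwrite("pics/w3.png",im[:,:,::-1])
E
```

```text
t 5.65 pos [0.5311 0.1522 0.0143] F [0.25 0.39 0.19] open 0.0339 xang 96.24 tilt [-0.e+00  6.e-04 -1.e+00]
tool shift [ 0.1882 -0.0026  0.0004]
turn units 0.01707763561820741
```

View pics/w3.png

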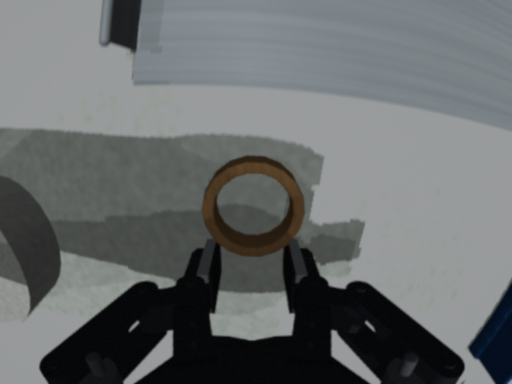

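Ring A sits centred against both fingertips at (253,206), with the pan ramp edge ahead near row 90. I'm continuing into the pan.

Call:
play_rows([
  [[0.4, 0.01, 0, 0, 0], [0.4, 0.015, 0, 0, 0], [0.4, 0.015, 0, 0, 0], [0.4, 0.015, 0, 0, 0], [0.4, 0.015, 0, 0, 0], [0.4, 0.015, 0, 0, 0], [0.4, 0.015, 0, 0, 0], [0.4, 0.01, 0, 0, 0]],
])

```text
time_s: 6.5
tool_pos: [0.5191, 0.2617, 0.0143]
ee_rot: [[-0.109, 0.994, -0.0], [0.994, 0.109, 0.001], [0.001, 0.0, -1.0]]
wrist_force: [0.4, -0.1, -0.2]
opening: 0.0339
```

```bash
python3 - <<'E'
from h import *
fwd([.505+.003,.37-.031,.014],96.1)
im=capture("wrist"); cv2.imwrite("pics/w4.png",im[:,:,::-1])
E
```

```text
t 6.5 pos [0.5191 0.2617 0.0143] F [ 0.35 -0.13 -0.17] open 0.0339 xang 96.24 tilt [-0.e+00  6.e-04 -1.e+00]
tool shift [ 0.078  -0.0026  0.0003]
turn units 0.01812224668634954
```

View pics/w4.png

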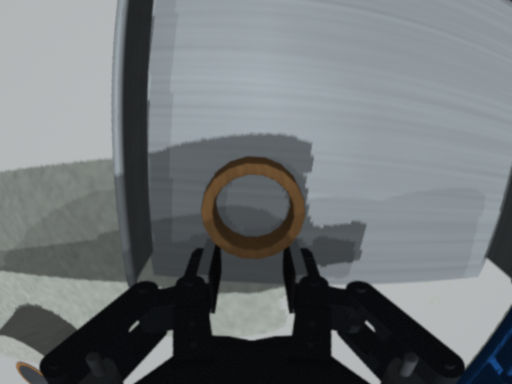

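Call:
play_rows([
  [[0.4, 0.01, 0, 0, 0], [0.4, 0.015, 0, 0, 0], [0.4, 0.015, 0, 0, 0], [0.4, 0.015, 0, 0, 0], [0.4, 0.012, 0, 0, 0], [0.4, 0.008, 0, 0, 0], [0.4, -0.01, 0, 0, 0], [0.4, -0.015, 0, 0, 0], [0.4, -0.02, 0, -0.02, 0], [0.4, -0.01, 0, -0.04, 0], [0.4, 0, 0, -0.05, 0], [0.4, 0, 0, -0.05, 0]],
])

```text
time_s: 7.75
tool_pos: [0.5174, 0.275, 0.1754]
ee_rot: [[-0.102, 0.995, -0.001], [0.995, 0.102, -0.002], [-0.002, -0.002, -1.0]]
wrist_force: [0.5, 0.4, 0.6]
opening: 0.0345
```

```bash
python3 - <<'E'
from h import *
fwd([.5264,-.178,.174],85.45)
im=capture("wrist"); cv2.imwrite("pics/w5.png",im[:,:,::-1])
E
```

```text
t 7.75 pos [0.5174 0.275  0.1754] F [0.47 0.37 0.57] open 0.0345 xang 95.84 tilt [-0.0015 -0.0019 -1.    ]
tool shift [-0.4515 -0.0371  0.0023]
turn units 1.2987757122311088
```

View pics/w5.png

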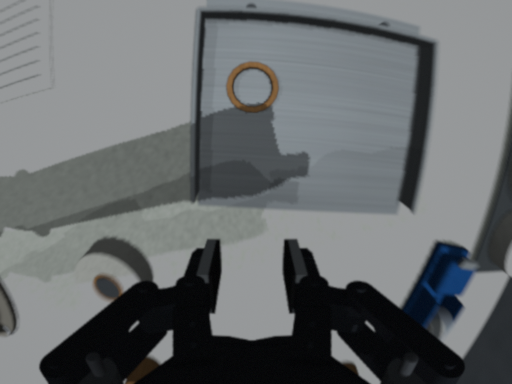

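Ring A at (252,87) is wholly inside, clear of the back and side walls. Moving behind B.

Call:
play_rows([
  [[0.4, -0.041, -0.0034, 0, 0], [0.4, -0.041, -0.0034, 0, 0], [0.4, -0.041, -0.0034, 0, 0], [0.4, -0.041, -0.0034, 0, 0], [0.4, -0.041, -0.0034, 0, 0], [0.4, -0.041, -0.0034, 0, 0], [0.4, -0.041, -0.0034, 0, 0], [0.4, -0.041, -0.0034, 0, 0], [0.4, -0.041, -0.0034, 0, 0], [0.4, -0.041, -0.0034, 0, 0], [0.4, -0.041, -0.003, 0, 0.65], [0.4, 0, 0, 0, 0.65]],
])

```text
time_s: 9.0
tool_pos: [0.5254, -0.1831, 0.1748]
ee_rot: [[0.092, 0.996, 0.0], [0.996, -0.092, -0.005], [-0.005, 0.001, -1.0]]
wrist_force: [-1.3, -0.5, -0.4]
opening: 0.034
```

Call:
play_rows([
  [[0.4, 0, 0, 0, 0], [0.4, 0, 0, 0, 0]],
])

```text
time_s: 9.2
tool_pos: [0.5277, -0.1734, 0.1738]
ee_rot: [[0.074, 0.997, -0.001], [0.997, -0.074, 0.001], [0.001, -0.001, -1.0]]
wrist_force: [-0.7, 0.5, -0.3]
opening: 0.0344
```

```bash
python3 - <<'E'
from h import *
fwd([.5264,-.178,.0144],85.45)
im=capture("wrist"); cv2.imwrite("pics/w6.png",im[:,:,::-1])
E
```

```text
t 9.2 pos [ 0.5277 -0.1734  0.1738] F [-0.66  0.54 -0.29] open 0.0344 xang 85.78 tilt [-1.e-03  9.e-04 -1.e+00]
tool shift [-0.0048 -0.0008  0.1594]
turn units 0.04117440252761462
```

View pics/w6.png

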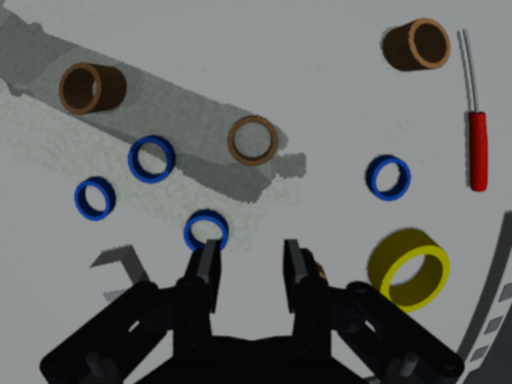

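B is at (253,139), centred between the fingers. The nearest blue ring at (206,231) works out about 20 mm clear of the left finger. Descending.

Call:
play_rows([
  [[0.4, -0.003, -0.001, 0.03, 0], [0.4, 0, 0, 0.04, 0], [0.4, 0, 0, 0.03, 0], [0.4, 0, 0, 0.03, 0], [0.4, 0, 0, 0.02, 0], [0.4, 0, 0, 0.009, 0], [0.4, 0, 0, 0, 0], [0.4, 0.006, 0, 0, 0], [0.4, 0.01, 0, 0, 0], [0.4, 0.01, 0, 0, 0], [0.4, 0.01, 0, 0, 0], [0.4, 0.005, 0, 0, 0]],
])

```text
time_s: 10.45
tool_pos: [0.5313, -0.133, 0.0157]
ee_rot: [[0.072, 0.997, 0.001], [0.997, -0.072, 0.001], [0.001, 0.001, -1.0]]
wrist_force: [-0.0, -0.7, 0.1]
opening: 0.0341
```

```bash
python3 - <<'E'
from h import *
fwd([.57-.0025,.37-.031,.0144],85.45)
im=capture("wrist"); cv2.imwrite("pics/w7.png",im[:,:,::-1])
E
```

```text
t 10.45 pos [ 0.5313 -0.133   0.0157] F [-0.01 -0.71  0.1 ] open 0.0341 xang 85.88 tilt [ 9.e-04  8.e-04 -1.e+00]
tool shift [0.4734 0.0022 0.0016]
turn units 0.05374510211306749
```

View pics/w7.png

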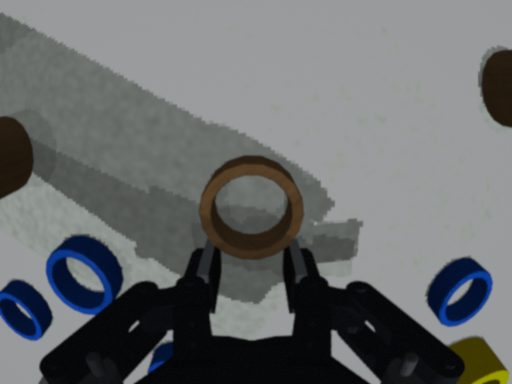

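Ring B is cupped at (252,207) and the neighbours haven't moved. I need to push it 0.473 m more.

Call:
play_rows([
  [[0.4, 0.01, 0, 0.001, 0], [0.4, 0.015, 0, 0, 0.05], [0.4, 0.015, 0, 0, 0], [0.4, 0.015, 0, 0, 0], [0.4, 0.015, 0, 0, 0], [0.4, 0.015, 0, 0, 0], [0.4, 0.015, 0, 0, 0], [0.4, 0.015, 0, 0, 0], [0.4, 0.015, 0, 0, 0], [0.4, 0.015, 0, 0, 0], [0.4, 0.015, 0, 0, 0], [0.4, 0.015, 0, 0, 0]],
])

```text
time_s: 11.7
tool_pos: [0.5448, 0.0408, 0.0143]
ee_rot: [[0.081, 0.997, 0.0], [0.997, -0.081, 0.0], [0.0, 0.0, -1.0]]
wrist_force: [-0.1, -0.6, 0.6]
opening: 0.0341
```

Call:
play_rows([
  [[0.4, 0.015, 0, 0, 0], [0.4, 0.015, 0, 0, 0], [0.4, 0.015, 0, 0, 0], [0.4, 0.015, 0, 0, 0], [0.4, 0.015, 0, 0, 0], [0.4, 0.015, 0, 0, 0], [0.4, 0.015, 0, 0, 0], [0.4, 0.01, 0, 0, 0]],
])

```text
time_s: 12.5
tool_pos: [0.5541, 0.1561, 0.0142]
ee_rot: [[0.08, 0.997, 0.0], [0.997, -0.08, 0.001], [0.001, 0.0, -1.0]]
wrist_force: [0.3, -0.9, 1.0]
opening: 0.0339
```

```bash
python3 - <<'E'
from h import *
fwd([.57-.0025,.37-.031,.0144],85.45)
im=capture("wrist"); cv2.imwrite("pics/w8.png",im[:,:,::-1])
E
```

```text
t 12.5 pos [0.5541 0.1561 0.0142] F [ 0.31 -0.87  1.01] open 0.0339 xang 85.43 tilt [ 0.e+00  5.e-04 -1.e+00]
tool shift [ 1.834e-01 -1.200e-03 -1.000e-04]
turn units -0.0019946786547819784
```

View pics/w8.png

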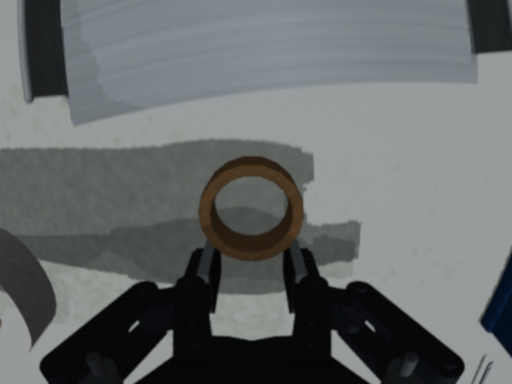

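B is still cupped at (251,207), heading into the middle of the pan.

Call:
play_rows([
  [[0.4, 0.01, 0, 0, 0], [0.4, 0.015, 0, 0, 0], [0.4, 0.015, 0, 0, 0], [0.4, 0.015, 0, 0, 0], [0.4, 0.015, 0, 0, 0], [0.4, 0.015, 0, 0, 0], [0.4, 0.015, 0, 0, 0], [0.4, 0.015, 0, 0, 0], [0.4, 0.015, 0, 0, 0], [0.4, 0.015, 0, 0, 0], [0.4, 0.015, 0, 0, 0], [0.4, 0.012, 0, 0, 0]],
])

```text
time_s: 13.75
tool_pos: [0.568, 0.3272, 0.0143]
ee_rot: [[0.08, 0.997, 0.0], [0.997, -0.08, 0.0], [0.0, 0.0, -1.0]]
wrist_force: [0.2, -1.4, 1.0]
opening: 0.0341
```

Call:
play_rows([
  [[0.4, 0.008, 0, 0, 0], [0.4, -0.01, 0, 0, 0], [0.4, -0.015, 0, 0, 0], [0.4, -0.02, 0, -0.02, 0], [0.4, -0.01, 0, -0.04, 0], [0.4, 0, 0, -0.05, 0], [0.4, 0, 0, -0.05, 0]],
])

```text
time_s: 14.45
tool_pos: [0.5636, 0.2745, 0.1753]
ee_rot: [[0.086, 0.996, -0.002], [0.996, -0.086, -0.001], [-0.002, -0.002, -1.0]]
wrist_force: [0.1, 1.1, 0.4]
opening: 0.0346
```

```bash
python3 - <<'E'
from h import *
# C: center (.583,-.307) -> (.635,.365)
c=np.array([.583,-.307]);t=np.array([.633,.365]);d=(t-c)/np.linalg.norm(t-c);print(np.degrees(np.arctan2(d[1],d[0])),c-.045*d, t-.031*d)
fwd([*(c-.045*d),.174],np.degrees(np.arctan2(d[1],d[0])))
im=capture("wrist"); cv2.imwrite("pics/w9.png",im[:,:,::-1])
E
```

```text
85.74476203800077 [ 0.57966102 -0.35187595] [0.63069981 0.33408545]
t 14.45 pos [0.5636 0.2745 0.1753] F [0.11 1.07 0.45] open 0.0346 xang 85.07 tilt [-0.002  -0.0015 -1.    ]
tool shift [-0.6227  0.0699  0.0022]
turn units -0.08473486151130949
```

View pics/w9.png

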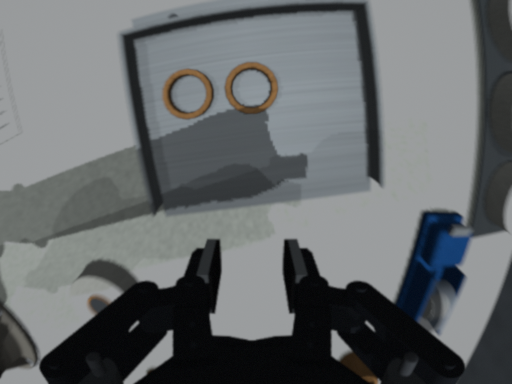

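A (187,94) and B (251,87) are wholly inside, with room to the right for C. Moving behind C.

Call:
play_rows([
  [[0.4, -0.0415, 0.0047, 0, 0], [0.4, -0.0415, 0.0047, 0, 0], [0.4, -0.0415, 0.0047, 0, 0], [0.4, -0.0415, 0.0047, 0, 0], [0.4, -0.0415, 0.0047, 0, 0], [0.4, -0.0415, 0.0047, 0, 0], [0.4, -0.0415, 0.0047, 0, 0], [0.4, -0.0415, 0.0047, 0, 0], [0.4, -0.0415, 0.0047, 0, 0], [0.4, -0.0415, 0.0047, 0, 0], [0.4, -0.0415, 0.0047, 0, 0], [0.4, -0.0415, 0.0047, 0, 0]],
])

```text
time_s: 15.7
tool_pos: [0.5776, -0.2257, 0.1738]
ee_rot: [[0.084, 0.996, -0.001], [0.996, -0.084, 0.001], [0.001, -0.001, -1.0]]
wrist_force: [0.4, 0.0, 0.8]
opening: 0.0343
```

Call:
play_rows([
  [[0.4, -0.0415, 0.0047, 0, 0], [0.4, -0.0415, 0.0047, 0, 0], [0.4, -0.0415, 0.0047, 0, 0], [0.4, 0, 0, 0, 0], [0.4, 0, 0, 0, 0]],
])

```text
time_s: 16.2
tool_pos: [0.5811, -0.3502, 0.1738]
ee_rot: [[0.087, 0.996, -0.001], [0.996, -0.087, 0.0], [0.0, -0.001, -1.0]]
wrist_force: [-0.4, 0.8, -0.4]
opening: 0.0341
```

```bash
python3 - <<'E'
from h import *
fwd([.5797,-.3519,.0144],85.74)
im=capture("wrist"); cv2.imwrite("pics/w10.png",im[:,:,::-1])
E
```

```text
t 16.2 pos [ 0.5811 -0.3502  0.1738] F [-0.36  0.78 -0.36] open 0.0341 xang 85.02 tilt [-1.3e-03  3.0e-04 -1.0e+00]
tool shift [-0.0018 -0.001   0.1594]
turn units -0.08978194956204355
```

View pics/w10.png

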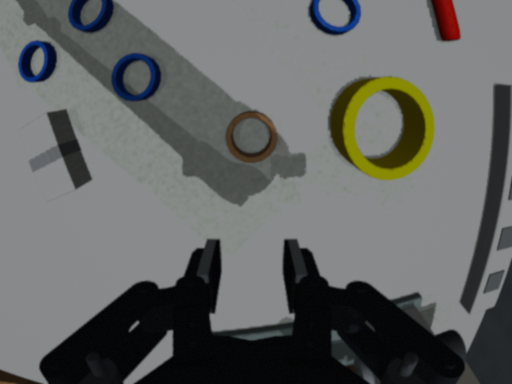

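C is at (251,136), centred. The tape and the machine behind are clear. Descending and starting the push.

Call:
play_rows([
  [[0.4, 0, -0.001, 0.03, -0.09], [0.4, 0, 0, 0.04, 0], [0.4, 0, 0, 0.03, 0], [0.4, 0, 0, 0.03, 0], [0.4, 0, 0, 0.02, 0], [0.4, 0, 0, 0.01, 0], [0.4, 0, 0, 0, 0], [0.4, 0.006, 0, 0, 0], [0.4, 0.01, 0, 0, 0], [0.4, 0.01, 0, 0, 0], [0.4, 0.01, 0, 0, 0], [0.4, 0.005, 0, 0, 0]],
])

```text
time_s: 17.45
tool_pos: [0.5867, -0.3046, 0.0148]
ee_rot: [[0.067, 0.998, 0.001], [0.998, -0.067, 0.001], [0.001, 0.001, -1.0]]
wrist_force: [0.3, 0.2, 0.4]
opening: 0.0344
```

```bash
python3 - <<'E'
from h import *
fwd([.6307,.3341,.0144],85.74)
im=capture("wrist"); cv2.imwrite("pics/w11.png",im[:,:,::-1])
E
```

```text
t 17.45 pos [ 0.5867 -0.3046  0.0148] F [0.27 0.16 0.41] open 0.0344 xang 86.18 tilt [ 1.1e-03  6.0e-04 -1.0e+00]
tool shift [0.6402 0.0013 0.0008]
turn units 0.05516496309576446
```

View pics/w11.png

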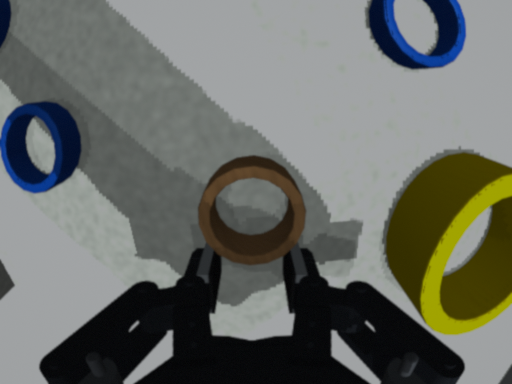

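C is cupped at (251,210). Pushing on; the path passes about 30 mm clear of core_2.

Call:
play_rows([
  [[0.4, 0.01, 0, 0, 0], [0.4, 0.015, 0, 0, 0.05], [0.4, 0.015, 0, 0, 0], [0.4, 0.015, 0, 0, 0], [0.4, 0.015, 0, 0, 0], [0.4, 0.015, 0, 0, 0], [0.4, 0.015, 0, 0, 0], [0.4, 0.015, 0, 0, 0], [0.4, 0.015, 0, 0, 0], [0.4, 0.015, 0, 0, 0], [0.4, 0.015, 0, 0, 0], [0.4, 0.015, 0, 0, 0]],
])

```text
time_s: 18.7
tool_pos: [0.5989, -0.1306, 0.0142]
ee_rot: [[0.075, 0.997, -0.0], [0.997, -0.075, 0.0], [0.0, -0.0, -1.0]]
wrist_force: [0.6, 0.7, -0.8]
opening: 0.034
```

```bash
python3 - <<'E'
from h import *
fwd([.6307,.3341,.0144],85.74)
im=capture("wrist"); cv2.imwrite("pics/w12.png",im[:,:,::-1])
E
```

```text
t 18.7 pos [ 0.5989 -0.1306  0.0142] F [ 0.65  0.68 -0.83] open 0.034 xang 85.68 tilt [-1.e-04  2.e-04 -1.e+00]
tool shift [ 4.658e-01 -3.300e-03 -1.000e-04]
turn units -0.007728552392919141
```

View pics/w12.png

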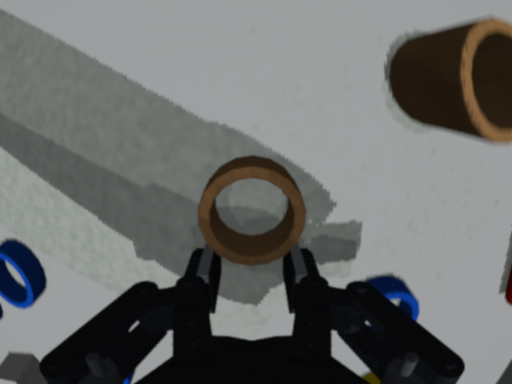

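C is still cupped. Core_2 at (460,80) is coming up on the right, so I'm steering a little left to give the knuckles more room.

Call:
play_rows([
  [[0.4, 0.008, 0, 0, -0.3], [0.4, 0.008, 0, 0, -0.3], [0.4, 0.008, 0, 0, -0.3], [0.4, 0.01, 0, 0, -0.3], [0.4, 0.01, 0, 0, -0.3], [0.4, 0.012, 0, 0, 0], [0.4, 0.012, 0, 0, 0]],
])

```text
time_s: 19.45
tool_pos: [0.5949, -0.0633, 0.0143]
ee_rot: [[-0.133, 0.991, 0.0], [0.991, 0.133, 0.0], [0.0, 0.0, -1.0]]
wrist_force: [0.5, 1.5, 0.5]
opening: 0.0341
```

```bash
python3 - <<'E'
from h import *
fwd([.6307,.3341,.0144],85.74)
im=capture("wrist"); cv2.imwrite("pics/w13.png",im[:,:,::-1])
im=capture("scene"); cv2.imwrite("pics/s13.png",cv2.resize(im[130:280,130:350,::-1],None,fx=3.6,fy=3.6,interpolation=cv2.INTER_CUBIC))
E
```

```text
t 19.45 pos [ 0.5949 -0.0633  0.0143] F [0.52 1.46 0.5 ] open 0.0341 xang 97.67 tilt [ 1.e-04  4.e-04 -1.e+00]
tool shift [3.89e-01 8.85e-02 1.00e-04]
turn units 1.490731952063296
```

View pics/w13.png

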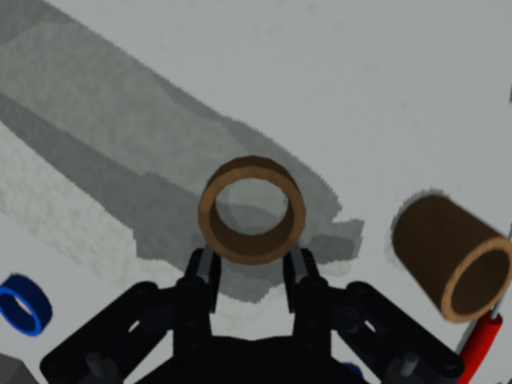

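View pics/s13.png

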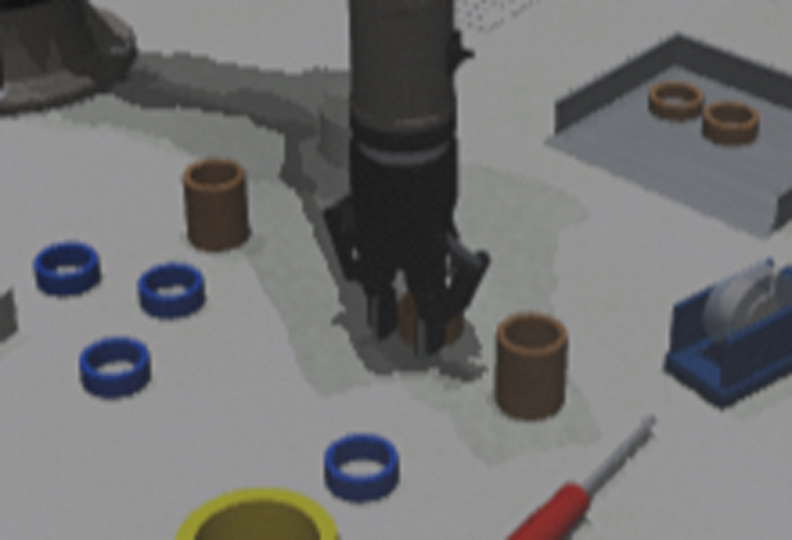

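Call:
play_rows([
  [[0.4, 0.012, 0, 0, 0.2], [0.4, 0.012, 0, 0, 0.2], [0.4, 0.012, 0, 0, 0.2], [0.4, 0.012, 0, 0, 0.2], [0.4, 0.012, 0, 0, 0.1], [0.4, 0.015, 0, 0, 0], [0.4, 0.015, 0, 0, 0], [0.4, 0.015, 0, 0, 0]],
])

```text
time_s: 20.35
tool_pos: [0.5901, 0.0415, 0.0144]
ee_rot: [[-0.008, 1.0, 0.0], [1.0, 0.008, -0.0], [-0.0, 0.0, -1.0]]
wrist_force: [1.2, -0.6, 0.8]
opening: 0.0341
```

```bash
python3 - <<'E'
from h import *
s=state();x,y=s['tool_pos'][:2]
a=np.degrees(np.arctan2(.345-y,.628-x)); print(a, np.hypot(.345-y,.628-x)-.031)
fwd([.628,.314,.0144],a)
im=capture("wrist"); cv2.imwrite("pics/w14.png",im[:,:,::-1])
E
```

```text
82.87622307561841 0.2748192873343118
t 20.35 pos [0.5901 0.0415 0.0144] F [ 1.24 -0.62  0.8 ] open 0.0341 xang 90.48 tilt [ 3.e-04 -0.e+00 -1.e+00]
tool shift [ 0.2721  0.0402 -0.    ]
turn units 0.9509055220780755
```

View pics/w14.png

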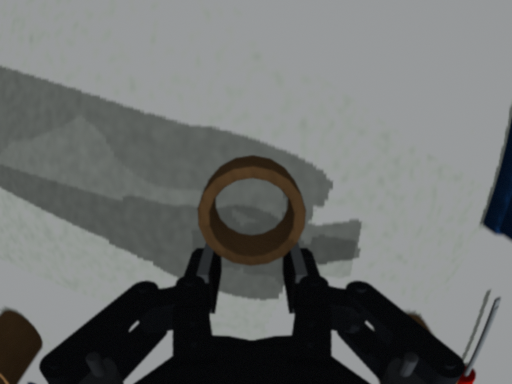

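Call:
play_rows([
  [[0.4, 0.01, 0, 0, 0.25], [0.4, 0.01, 0, 0, 0.25], [0.4, 0.01, 0, 0, 0.25], [0.4, 0.01, 0, 0, 0.25], [0.4, 0.01, 0, 0, 0.2], [0.4, 0.015, 0, 0, 0], [0.4, 0.015, 0, 0, 0], [0.4, 0.015, 0, 0, 0], [0.4, 0.01, 0, 0, 0]],
])

```text
time_s: 21.3
tool_pos: [0.602, 0.1471, 0.0142]
ee_rot: [[0.156, 0.988, 0.0], [0.988, -0.156, 0.001], [0.001, -0.0, -1.0]]
wrist_force: [-0.4, -0.3, -0.4]
opening: 0.0344
```

```bash
python3 - <<'E'
from h import *
fwd([.628,.314,.0144],82)
im=capture("wrist"); cv2.imwrite("pics/w15.png",im[:,:,::-1])
E
```

```text
t 21.3 pos [0.602  0.1471 0.0142] F [-0.39 -0.31 -0.35] open 0.0344 xang 81.0 tilt [ 1.e-04  9.e-04 -1.e+00]
tool shift [ 0.1689 -0.0004 -0.    ]
turn units -0.12438169722969761
```

View pics/w15.png

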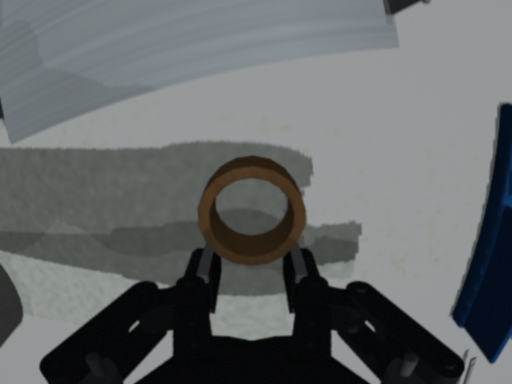

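On line: ring C is cupped, and the ramp edge and the right wall's end at (400,10) leave clearance. Final 0.17 m, then back off and lift.

Call:
play_rows([
  [[0.4, 0.01, 0, 0, 0], [0.4, 0.015, 0, 0, 0], [0.4, 0.015, 0, 0, 0], [0.4, 0.015, 0, 0, 0], [0.4, 0.015, 0, 0, 0], [0.4, 0.015, 0, 0, 0], [0.4, 0.015, 0, 0, 0], [0.4, 0.015, 0, 0, 0], [0.4, 0.015, 0, 0, 0], [0.4, 0.015, 0, 0, 0], [0.4, 0.015, 0, 0, 0], [0.4, 0.008, 0, 0, 0]],
])

```text
time_s: 22.55
tool_pos: [0.6285, 0.3129, 0.0143]
ee_rot: [[0.157, 0.988, 0.0], [0.988, -0.157, 0.001], [0.001, 0.0, -1.0]]
wrist_force: [-0.1, -0.6, 2.0]
opening: 0.0342
```

Call:
play_rows([
  [[0.4, 0, 0, 0, 0], [0.4, -0.01, 0, 0, 0], [0.4, -0.015, 0, 0, 0], [0.4, -0.02, 0, -0.02, 0], [0.4, -0.01, 0, -0.04, 0], [0.4, 0, 0, -0.05, 0], [0.4, 0, 0, -0.05, 0], [0.4, 0, 0, 0, 0]],
])

```text
time_s: 23.35
tool_pos: [0.6243, 0.2534, 0.1824]
ee_rot: [[0.162, 0.987, 0.012], [0.987, -0.163, 0.005], [0.007, 0.011, -1.0]]
wrist_force: [-0.1, 0.2, 0.2]
opening: 0.0338
```

```bash
python3 - <<'E'
from h import *
fwd([.35,.35,.24],90)
im=capture("wrist"); cv2.imwrite("pics/w16.png",im[:,:,::-1])
E
```

```text
t 23.35 pos [0.6243 0.2534 0.1824] F [-0.1   0.21  0.17] open 0.0338 xang 80.65 tilt [ 0.0123  0.0048 -0.9999]
tool shift [ 0.0512 -0.2857 -0.0605]
turn units -1.1689445595236414
```

View pics/w16.png

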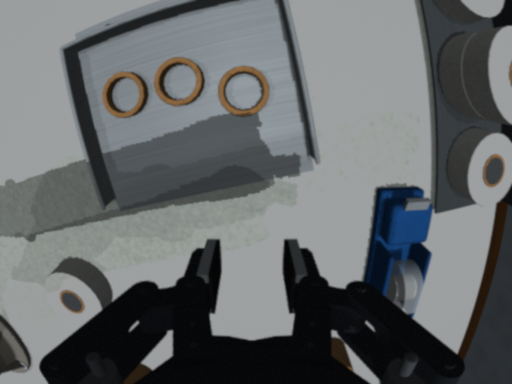

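Call:
play_rows([
  [[0.4, 0, 0, -0.04, 0], [0.4, -0.01, -0.01, -0.03, 0], [0.4, -0.03, -0.03, 0, 0], [0.4, -0.03, -0.03, 0, 0], [0.4, -0.03, -0.03, 0, 0], [0.4, -0.03, -0.03, 0, 0], [0.4, -0.03, -0.03, 0, 0], [0.4, -0.02, -0.02, 0, 0], [0.4, 0, 0, 0, 0], [0.4, 0, 0, 0, 0]],
])

```text
time_s: 24.4
tool_pos: [0.4121, 0.1066, 0.2433]
ee_rot: [[0.159, 0.987, -0.002], [0.987, -0.159, 0.003], [0.002, -0.002, -1.0]]
wrist_force: [0.6, 0.9, 0.1]
opening: 0.034
```

```bash
python3 - <<'E'
from h import *
fwd([.35,.35,.24],90)
im=capture("top"); cv2.imwrite("pics/t17.png",im[:,:,::-1])
for b in blobs(im): print(b)
im=capture("scene"); cv2.imwrite("pics/s17.png",im[:,:,::-1])
a=cv2.imread("pics/t17.png")[:300,70:420];b=cv2.imread("pics/s17.png")[130:310,80:400]
cv2.imwrite("pics/c17.png",np.hstack([cv2.resize(a,(400,343)),cv2.resize(b,(400,343))]))
E
```

```text
t 24.4 pos [0.4121 0.1066 0.2433] F [0.57 0.93 0.05] open 0.034 xang 80.88 tilt [-0.0019  0.0027 -1.    ]
tool shift [ 0.2305 -0.0999  0.0041]
turn units -1.1403277504290443
('brown', 292.7, 264.0, 10.2, array([ 0.377, -0.065]))
('brown', 285.2, 136.2, 9.7, array([ 0.708, -0.045]))
('brown', 11.5, 114.5, 15.6, array([0.754, 0.672]))
('brown', 15.5, 144.5, 50.9, array([0.675, 0.656]))
('brown', 180.8, 55.4, 7.3, array([0.923, 0.235]))
('brown', 93.3, 53.5, 7.3, array([0.924, 0.468]))
('brown', 134.4, 47.9, 7.7, array([0.942, 0.36 ]))
('brown', 41.6, 46.1, 7.7, array([0.942, 0.606]))
('blue', 338.8, 277.8, 9.7, array([ 0.343, -0.182]))
('blue', 323.4, 245.8, 9.6, array([ 0.424, -0.144]))
('blue', 357.2, 227.2, 9.6, array([ 0.472, -0.231]))
('blue', 337.4, 148.6, 9.4, array([ 0.677, -0.182]))
('blue', 219.5, 107.0, 31.9, array([0.784, 0.129]))
('yellow', 385.7, 132.7, 19.3, array([ 0.721, -0.31 ]))
('red', 327.0, 98.5, 18.2, array([ 0.812, -0.155]))
('red', 451.5, 32.0, 59.3, array([ 1.003, -0.495]))
```

View pics/c17.png

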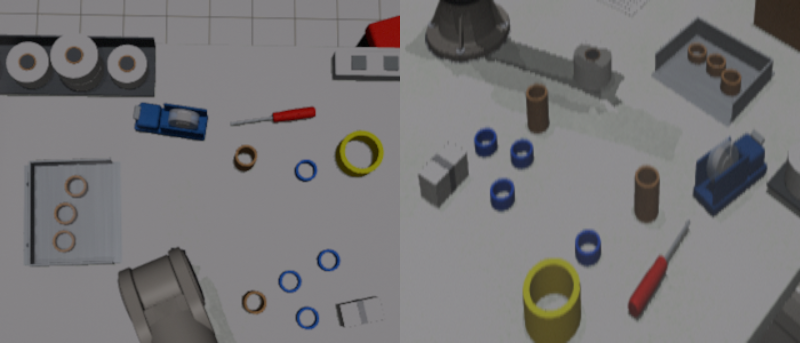

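All three rings lie inside the pan: in the left half of the picture (the top view) at (77,186), (66,213) and (65,241). The cores, blue rings, tape, dispenser and screwdriver match their first measurements to within 1 mm. Handing in.

```bash
python3 - <<'E'
from station import *
print(finish_job(), state()['time_s'])
E
```

```text
the job is handed in; nothing more can be done
the job is handed in; nothing more can be done
```

I swept all three brown trim rings through the pan's open front with the part-open fingertips, one at a time, without gripping or lifting any. The arm was then lifted clear, and I handed the job in at about 24.5 s.

- **Rings:** the last wrist, top and scene pictures show all three wholly inside the pan, past the mouth line and clear of its walls. I judged this by eye: the colour mask did not pick the rings out against the pan, so I have no measured positions for them.
- **Everything else:** both cores, the four blue rings, the tape, the dispenser and the screwdriver measured within 1 mm of their first positions. The label roll and the paper bundle were checked by eye only, and the arm partly hid the roll in the last top view.
- **Forces:** readings at the end of each move showed no more than about 2 N at the wrist.

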